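# Move the swivel hook one hole towards the bin

### The arm

A 7-joint arm with a two-finger parallel gripper is mounted at the origin on the work surface. World frame = base frame: x ahead of the robot, y to its left, z up, the work surface at z = 0. Lengths are in m, angles in rad, forces in N, time in s.
With the tool pointing down it reaches from about 0.425 to 0.925 m from the base axis. Payload 6.8 kg.
Tool frame: the origin (TCP) lies at the very end of the fingers, on their centre line; the grasp point (between the pads) lies 19 mm behind it (r.grip_point_offset is the distance from the TCP to the grasp point, in m); z points along the fingers, y is the line along which they close (so a half turn about z gives the same grasp; the last joint's range is limited). The gripper opens to 85 mm and grips with 20 to 120 N. Pads are 22 mm wide; open, the fingers measure 114 mm over their backs; the gripper's body (76 mm by 85 mm) begins 54 mm behind the grasp point. The pads swing forward as they close: fully open they stand 13 mm farther back than shut.
Start: joints at [-1.354, 0.477, 0.022, 1.555, -0.011, 1.109, -0.083], TCP at [0.215, 0.64, 0.231] pointing down, gripper open.
Joint ranges: [-2.96, 2.96], [-0.34, 2.1], [-1.41, 1.46], [0.24, 2.44], [-1.37, 4.51], [0.17, 1.92], [-2.96, 2.96]. Speed limits (rad/s): [2.39, 2.39, 3.14, 3.14, 3.14, 3.14, 3.14].

### API

Orientations are given as a rotation vector (axis times angle).
In Python, from bench import status, eyes, r gives the robot as it stands.
- The arm moves only by the shell command python3 -m crank 'ROWS' [OPENING] [FORCE]. ROWS is JSON, a list of rows, each a list of 6 numbers: the shift along the tool's x, y, z normalised to -1 to 1, where 1 is 0.02 m, then the turn, a rotation vector about the tool's x, y, z normalised to -1 to 1, where 1 is 45 degrees. A call has 1 to 12 rows; each row shifts and turns the commanded pose from where the row before left it, along the tool's axes as they then stand; what a row does not reach is not made up. A row lasts 1/10 s, in which the tool goes at most 50 mm and 8.59 degrees, less where a joint would pass 70% of its speed; a pose out of reach is approached as far as the arm can. A call with a number of a shift or a turn outside -1 to 1 is refused whole. A call with a gripper value outside its range is refused whole. OPENING is the opening, from 0 (shut) to 1 (fully open), set as the call begins (- or left out, the last holds). The fingers move at their own pace and stop on an object; FORCE is the grip in N (left out, the last holds). Time passes only in rows, so rows that do not move let the fingers close. It gives the time, the measured TCP pose, the force, the opening and the grip force at its end, in the units of the state.
- status.get_obs(): the state, without advancing time (a new reading comes with each control period).
- eyes.grab_frame(name): name is "side" or "top"; returns a dict with "image" (400x640x3 uint8, red, green, blue), "depth" (400x640 float32, m along the optical axis (not along the pixel's ray), 0 where there is no reading), "fovy" (degrees; the focal length in pixels is half the picture's height over the tangent of half this angle, whatever the lens; pixels are square), "cx", "cy" (the principal point, pixels), "world_to_cam" (4x4, takes a point from world to camera coordinates). Camera axes: x right, y up, looking along -z (the intrinsics and any distortion apply to the point x, -y, -z); pixel columns grow to the right and rows downward; lengths in m; the calibration is good to about 2 mm. A picture is of the moment at which its call begins.
- r.hand_in(): hands the job in; it is judged then, once.
The state is a dict: "clock": time; "joints": joint angles; "qvel": joint speeds; "tau": joint torques, N m; "tcp_pos": TCP position; "orientation": TCP orientation; "contact_force": force on the tool from outside, world axes, zero at the start; "moment": the same for the moment, N m; "grip_width": finger opening in m; "gripper_force": force on a finger pad.
Only numpy, scipy, OpenCV 4.12 (cv2) and the standard library are available. Lean on these libraries where they do the work, as an engineer would, in place of code of your own. Each camera call takes 0.05 s, during which the arm holds its last target. There are 200 camera calls.

### The job

The hook arm on the cabinet top is locked by a spring plunger in the middle hole of its index plate. Pull the plunger up, swing the arm to the very next hole on the side where the white tilt-out bin stands, let the plunger snap fully home there, and let go. Leave the other things on the cabinet where they are.

Things in the scene. Friction and masses are not known exactly. Their poses are not given: they have to be found in the camera images.
- swivel: fixed swivel-hook stand: dark foot and a grey steel index plate (160 mm in x, 240 mm in y, top 73 mm above the table). Origin on the table under the arm's pivot; the plate reaches from 130 mm in -x to 30 mm in +x of it; z up. Five 12 mm holes lie on an arc of 100 mm radius round the pivot, 0.6 rad (60 mm of arc) apart; the middle one lies exactly in -x (towards the robot) of the pivot. The stand is turned by up to 0.35 rad either way about z
- pivot (a point): the pivot axis of the arm at the height of the plate's top (73 mm above the table); fixed
- hookarm (a joint): angle of the flat steel hook arm (24 mm wide, 10 mm thick, top 14 mm above the plate, 195 mm long plus a white plastic upturned hook at its end that rises 41 mm above the plate) about the vertical pivot. 0: in the middle hole, pointing to -x of the stand; positive: clockwise seen from above, towards +y of the stand. Holes at -1.2, -0.6, 0, 0.6, 1.2; stops at -1.35 and 1.35. It turns easily (below 1 N at the knob) once the pin is out
- plunger (a joint): how far the plunger is pulled up out of the arm (m): 0 is fully home in a hole, 0.010 is the pin resting on top of the plate between holes, 0.016 is the stop. The spring pulls it down with about 5 N when home and about 10 N at the stop. The pin is 10 mm thick with a round tip, and drops in by itself when it is released within about 3 mm of a hole's centre, or when the arm is then nudged over the hole
- knob (a point): centre of the plunger's black knob, an upright cylinder of 26 mm diameter and 32 mm height on the arm, 100 mm from the pivot axis; 121 mm above the table when the plunger is home (knob bottom at 105 mm, top at 137 mm). It moves with the arm and the plunger. Below the knob a sleeve of 18 mm diameter stands on the arm, whose flat top is 87 mm above the table
- hook_tip (a point): top end of the white upturned hook at the arm's free end, 222 mm from the pivot axis, 109 mm above the table
- bin_in (a point): middle of the inside of the white open-topped tilt-out bin on a grey plastic bracket (about 125 mm by 128 mm, 62 mm high, fixed), 30 mm above the table. It stands on one side, left or right, of the arm, the power bank on the other
- cradle: black power bank (100 mm by 58 mm by 22 mm) in a clear acrylic cradle, 90 mm by 120 mm, 65 mm high, fixed; origin at the centre of its underside
- opener: stainless bottle opener lying flat, 130 mm by 36 mm, 5 mm thick; bystander
- keycover: orange silicone key cover, 70 mm by 36 mm by 14 mm; bystander
- polish: round shoe-polish tin, 72 mm across, 28 mm high; bystander
- shoebrush: brush lying on the table at the robot's right; bystander
- coinbowl: white bowl, 120 mm across, 45 mm high; bystander
- sparehook: small spare white plastic hook on a plate, 35 mm high; bystander
There are look-alikes about, which are no part of the job. Leave any brown or pink look-alike of the part that bears bin_in alone.

How it is judged:
By the outcome, as a careful person would: the job done as asked, in the order asked, and still so for the second after the job is handed in, with the robot touching nothing.
It also fails if it takes over 35 s, if anything falls off the work surface, if the arm or the gripper's body presses on something with over 40 N, if the wrist force passes 120 N, or if a joint passes its speed limit or range.

## Working session

There is one attempt and no reset: what is moved stays moved. The work goes in short steps, Python scripts to look and compute and a shell command to move; the robot and the scene stay as the last step left them, time stands still between calls to the robot, and variables do not carry over. Pictures are saved under pics/ and viewed, at most 10 in all, crops included, and the job is handed in when it is done.

```bash
mkdir -p pics; cat > h.py <<'E'
import numpy as np, cv2
from bench import status, eyes, r
from scipy.spatial.transform import Rotation as R
def grab(n):
    f=eyes.grab_frame(n); f['f']=200/np.tan(np.radians(f['fovy'])/2); f['T']=np.linalg.inv(np.array(f['world_to_cam'])); return f
def plane(f,u,v,z):
    T=f['T']; d=T[:3,:3]@np.array([(u-f['cx'])/f['f'],-(v-f['cy'])/f['f'],-1]); o=T[:3,3]; return o+d*(z-o[2])/d[2]
def cloud(f):
    v,u=np.mgrid[:400,:640]; d=f['depth']; p=np.stack([(u-f['cx'])/f['f']*d,-(v-f['cy'])/f['f']*d,-d],-1)
    return p@f['T'][:3,:3].T+f['T'][:3,3]
def save(f,n,crop=None,s=1):
    im=f['image'][:,:,::-1]
    if crop: a,b,c,d=crop; im=im[b:d,a:c]
    cv2.imwrite('pics/'+n,cv2.resize(im,None,fx=s,fy=s,interpolation=cv2.INTER_CUBIC))
E
python3 - <<'E'
from h import *
for n in('top','side'):
    f=grab(n); save(f,n+'1.png'); print(n,{k:f[k] for k in f if k not in('image','depth','T','world_to_cam')},f['T'][:3,3])
o=status.get_obs(); print(o['clock'],o['tcp_pos'],o['orientation'],R.from_rotvec(o['orientation']).as_matrix().round(3),o['grip_width'])
E
```

```text
top {'fovy': 53.98643458221883, 'cx': 327.7377157904999, 'cy': 198.5971309330728, 'f': np.float64(392.63700054497997)} [ 0.43520561 -0.01823585  1.10241853]
side {'fovy': 50.18557994202909, 'cx': 311.6057378653881, 'cy': 191.50084061371598, 'f': np.float64(427.0941826511872)} [ 0.11903431 -0.88468509  0.64918401]
0.1 [0.21526816 0.6391973  0.23043543] [-5.07945089e-01 -3.10011711e+00  2.58359652e-03] [[-0.948  0.319 -0.   ]
 [ 0.319  0.948 -0.002]
 [-0.    -0.002 -1.   ]] 0.08518191314783718
```

View pics/top1.png

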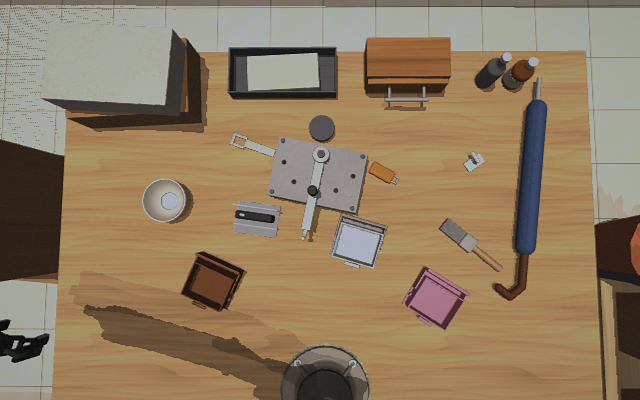

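View pics/side1.png

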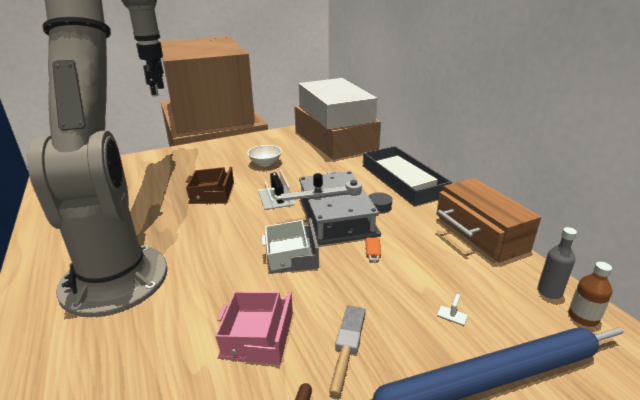

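Top view: stand plate around (318,175), pivot at (321,155), black knob at (313,190). The arm points down to (307,235). There are three bin-like things: white (358,242), brown (213,281) and pink (436,298). White fits the description, with the bracket at the stand's right (−y) and the power bank (257,217) on the other side. The target is therefore hole −0.6. The side view agrees: white bin (290,245), knob (318,181). I'll confirm in a crop and measure.

```bash
python3 - <<'E'
from h import *
f=grab('top'); save(f,'crop1.png',(230,120,410,280),4)
P=cloud(f); z=P[...,2]
m=((abs(z-.073)<.004)&(P[...,0]>.3)&(P[...,0]<.8)&(abs(P[...,1])<.3)).astype(np.uint8)
n,l,s,c=cv2.connectedComponentsWithStats(m); k=1+s[1:,4].argmax()
xy=P[l==k][:,:2].astype(np.float32)*1000; print('plate',cv2.minAreaRect(xy),s[k],z[l==k].mean())
q=P[(z>.128)&(z<.145)&(P[...,0]>.4)&(P[...,0]<.8)&(abs(P[...,1])<.15)]; print('knobdepth',len(q),q.mean(0),q.min(0),q.max(0))
g=cv2.cvtColor(f['image'],cv2.COLOR_RGB2GRAY); 
cs,_=cv2.findContours(((g<60)[180:202,300:326]).astype(np.uint8),0,1)
for c in cs:
    if cv2.contourArea(c)>15: (u,v),rr=cv2.minEnclosingCircle(c); print('blob',u+300,v+180,rr,plane(f,u+300,v+180,.137))
print('pivot~',plane(f,321,154.5,.095), 'bin',plane(f,358,242,.03))
s2=grab('side'); g=cv2.cvtColor(s2['image'],cv2.COLOR_RGB2GRAY)
cs,_=cv2.findContours(((g<45)[170:192,308:328]).astype(np.uint8),0,1)
for c in cs:
    if cv2.contourArea(c)>15: x,y,w,h=cv2.boundingRect(c); print('side',x+308,y+170,w,h,plane(s2,x+308+(w-1)/2,y+170+(h-1)/2,.121))
E
```

```text
plate ((580.4061889648438, 22.09368133544922), (240.28436279296875, 160.4238739013672), 78.24468231201172) [ 267  136  101   77 4454] 0.07239596347377364
knobdepth 83 [0.53094383 0.03181658 0.13544421] [0.51823661 0.02096166 0.13021818] [0.54314841 0.04357057 0.14005469]
blob 312.5 190.5 5.147915363311768 [0.529067   0.02960017 0.137     ]
pivot~ [0.62703454 0.00998334 0.095     ] bin [ 0.39906209 -0.08922423  0.03      ]
side 314 174 8 13 [0.53239745 0.02850406 0.121     ]
```

View pics/crop1.png

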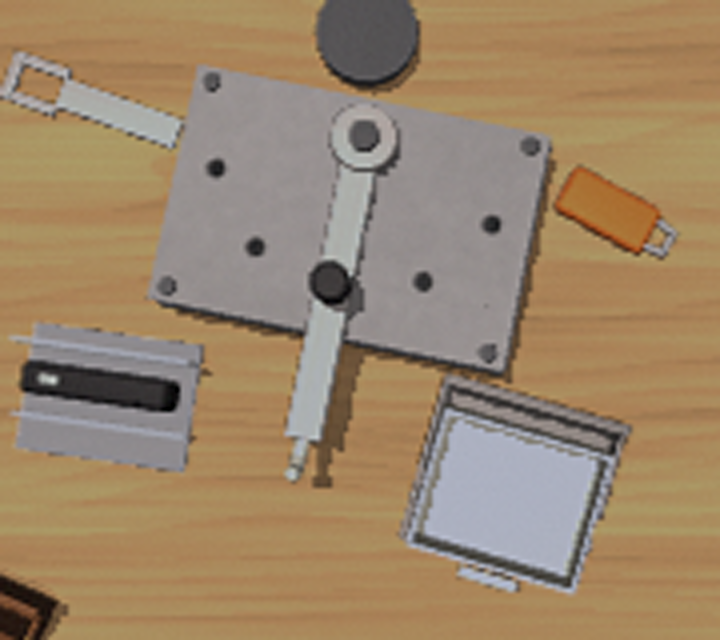

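The crop confirms it: the white bin on its bracket is at crop (510,490), right of the arm, with the target hole at (422,282) and the power bank on the left. The stand yaw is −0.205, the pivot (0.629,0.012) and the knob (0.5315,0.032); the plate size and both views agree. The target knob position is (0.537,−0.027).

```bash
python3 -m crank '[[-1,-0.96,0,0,0,0],[-1,-0.96,0,0,0,0],[-1,-0.96,0,0,0,0],[-1,-0.96,0,0,0,0],[-1,-0.96,0,0,0,0],[-1,-0.96,0,0,0,0],[-1,-0.96,0,0,0,0],[-1,-0.96,0,0,0,0],[-1,-0.96,0,0,0,0],[-1,-0.96,0,0,0,0],[-1,-0.96,0,0,0,0],[-1,-0.96,0,0,0,0]]' 1
python3 -m crank '[[-1,-0.96,0,0,0,0],[-1,-0.96,0,0,0,0],[-1,-0.96,0,0,0,0],[-1,-0.96,0,0,0,0],[-1,-0.96,0,0,0,0],[-1,-0.96,0,0,0,0],[-1,-0.96,0,0,0,0],[-1,-0.96,0,0,0,0],[-1,-0.96,0,0,0,0],[-1,-0.96,0,0,0,0],[-1,-0.96,0,0,0,0],[0,0,0,0,0,0]]'
cat > t.py <<'E'
from h import *
import sys
o=status.get_obs(); M=R.from_rotvec(o['orientation']).as_matrix(); t=np.array(eval(sys.argv[1]))
print(o['clock'],np.round(o['tcp_pos'],4),'yaw_y',np.degrees(np.arctan2(M[1,1],M[0,1])),'tilt',M[:,2].round(3),'F',np.round(o['contact_force'],1),o['grip_width'],'units',(M.T@(t-o['tcp_pos'])/.02).round(2))
E
python3 t.py '[.5315,.0323,.150]'
```

```text
clock: 1.4
tcp_pos: [0.3697, 0.3436, 0.2313]
orientation: [-0.508, -3.1, 0.0]
contact_force: [0.5, 0.4, 0.4]
grip_width: 0.0855
gripper_force: 0.0
clock: 2.6
tcp_pos: [0.5117, 0.0703, 0.2314]
orientation: [0.517, 3.098, -0.002]
contact_force: [-0.5, 0.9, 0.1]
grip_width: 0.0853
gripper_force: 0.0
2.6 [0.5117 0.0703 0.2314] yaw_y 71.04645192432335 tilt [ 0.001 -0.002 -1.   ] F [-0.5  0.9  0.1] 0.08531149069683255 units [-1.55 -1.47  4.08]
```

```bash
python3 -m crank '[[-0.8,-0.75,0.6,0,0,0],[-0.75,-0.72,0.6,0,0,0],[0,0,0.8,0,0,-0.16],[0,0,0.8,0,0,0],[0,0,0.8,0,0,0],[0,0,0.2,0,0,0],[0,0,0,0,0,0]]'; python3 t.py '[.5315,.0323,.105]'
```

```text
clock: 3.3
tcp_pos: [0.5299, 0.0371, 0.1549]
orientation: [-0.311, -3.125, 0.0]
contact_force: [0.7, -0.4, 0.8]
grip_width: 0.0853
gripper_force: 0.0
3.3 [0.5299 0.0371 0.1549] yaw_y 78.62141356086593 tilt [-0.001 -0.    -1.   ] F [ 0.7 -0.4  0.8] 0.08530344868360708 units [-0.13 -0.22  2.49]
```

```bash
python3 - <<'E'
from h import *
a=grab('side'); save(a,'s2.png',(230,90,430,240),4)
E
```

```text
(no output)
```

View pics/s2.png

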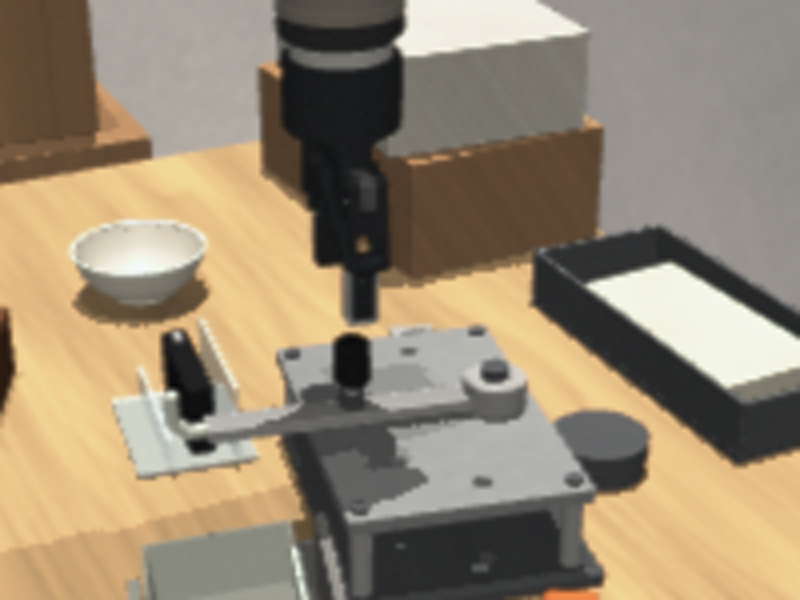

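The crop shows the open fingers at (360,250) straddling the line above the black knob (352,362), with nothing in between. Next: descend, then grip.

```bash
python3 -m crank '[[-0.13,-0.22,0.5,0,0,0],[0,0,0.8,0,0,0],[0,0,0.8,0,0,0],[0,0,0.39,0,0,0],[0,0,0,0,0,0],[0,0,0,0,0,0]]'; python3 t.py '[.5315,.0323,.105]'
```

```text
clock: 3.95
tcp_pos: [0.5325, 0.0317, 0.1059]
orientation: [0.313, 3.125, 0.0]
contact_force: [-0.2, 0.8, 0.5]
grip_width: 0.0854
gripper_force: 0.0
3.95 [0.5325 0.0317 0.1059] yaw_y 78.57658454962457 tilt [ 0.001  0.    -1.   ] F [-0.2  0.8  0.5] 0.08544526236350718 units [0.05 0.02 0.04]
```

```bash
python3 -m crank '[[0,0,0,0,0,0],[0,0,0,0,0,0],[0,0,0,0,0,0],[0,0,0,0,0,0],[0,0,0,0,0,0],[0,0,0,0,0,0],[0,0,0,0,0,0],[0,0,0,0,0,0]]' 0 60; python3 t.py '[.5315,.0323,.119]'
```

```text
clock: 4.75
tcp_pos: [0.5323, 0.0318, 0.106]
orientation: [0.312, 3.126, 0.0]
contact_force: [-1.1, -0.4, 5.0]
grip_width: 0.0245
gripper_force: 58.6
4.75 [0.5323 0.0318 0.106 ] yaw_y 78.58674414905603 tilt [ 0.  0. -1.] F [-1.1 -0.4  5. ] 0.024460164709380332 units [ 0.04  0.02 -0.65]
```

```bash
python3 -m crank '[[0,0,-0.23,0,0,0],[0,0,-0.23,0,0,0],[0,0,-0.23,0,0,0],[0,0,0,0,0,0],[0,0,0,0,0,0]]'; python3 t.py '[.5315,.0323,.119]'
python3 - <<'E'
from h import *
a=grab('side'); save(a,'s3.png',(270,130,390,220),6)
E
```

```text
clock: 5.25
tcp_pos: [0.5321, 0.0318, 0.1191]
orientation: [0.312, 3.126, -0.0]
contact_force: [3.6, -0.2, -9.0]
grip_width: 0.0241
gripper_force: 59.2
5.25 [0.5321 0.0318 0.1191] yaw_y 78.59265296075232 tilt [ 0. -0. -1.] F [ 3.6 -0.2 -9. ] 0.024123406862167126 units [0.04 0.02 0.01]
```

View pics/s3.png

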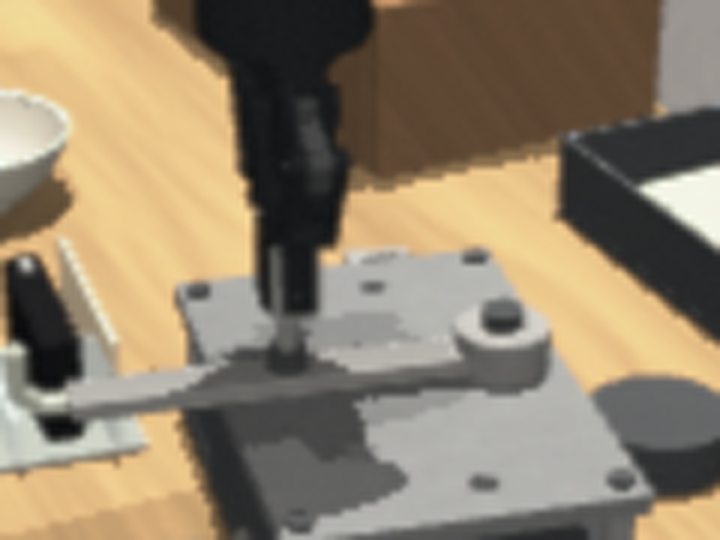

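The vertical force of −9 N matches the spring at about 13 mm, and the pin shows beneath the knob at (290,330). So the plunger is up. Next, swing 0.6 rad towards −y.

```bash
python3 -m crank '[[-0.009,-0.3,0,0,0,-0.0764],[-0.009,-0.3,0,0,0,-0.0764],[-0.009,-0.3,0,0,0,-0.0764],[-0.009,-0.3,0,0,0,-0.0764],[-0.009,-0.3,0,0,0,-0.0764],[-0.009,-0.3,0,0,0,-0.0764],[-0.009,-0.3,0,0,0,-0.0764],[-0.009,-0.3,0,0,0,-0.0764],[-0.009,-0.3,0,0,0,-0.0764],[-0.009,-0.3,0,0,0,-0.0764],[0,0,0,0,0,0],[0,0,0,0,0,0]]'; python3 t.py '[.5371,-.0266,.119]'
python3 - <<'E'
from h import *
a=grab('top'); save(a,'t4.png',(260,130,400,250),5)
E
```

```text
clock: 6.5
tcp_pos: [0.5371, -0.0267, 0.1188]
orientation: [0.623, -3.077, -0.001]
contact_force: [0.5, -0.1, -9.8]
grip_width: 0.0243
gripper_force: 59.4
6.5 [ 0.5371 -0.0267  0.1188] yaw_y 112.8876431830882 tilt [-0.002  0.    -1.   ] F [ 0.5 -0.1 -9.8] 0.024320197372680256 units [-0.    0.01 -0.01]
```

View pics/t4.png

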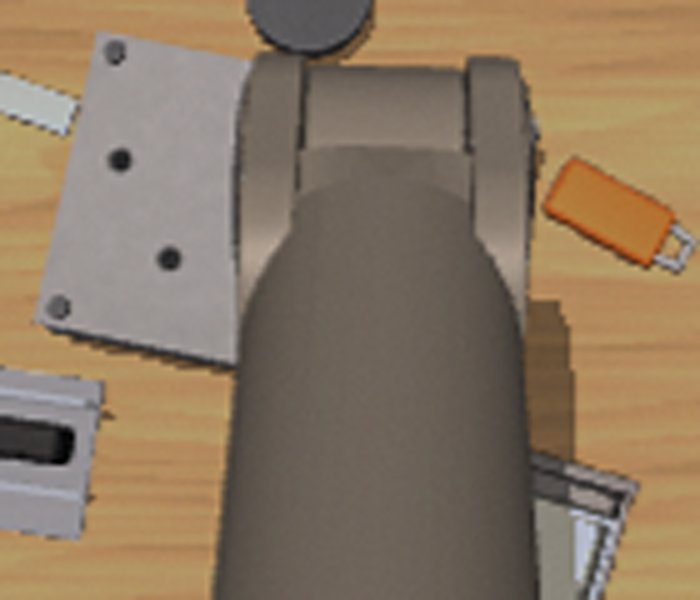

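The top view is occluded by the robot's arm, but the tool is on the computed target. Lowering while holding lets the force show whether the pin enters.

```bash
python3 -m crank '[[0,0,0.1,0,0,0],[0,0,0.15,0,0,0],[0,0,0.1,0,0,0],[0,0,0,0,0,0]]'; python3 t.py '[.5371,-.0266,.106]'
```

```text
clock: 6.95
tcp_pos: [0.5373, -0.0269, 0.1118]
orientation: [0.625, -3.077, -0.0]
contact_force: [-2.8, 0.1, -6.6]
grip_width: 0.0242
gripper_force: 59.6
6.95 [ 0.5373 -0.0269  0.1118] yaw_y 112.96776687157531 tilt [-0.002 -0.    -1.   ] F [-2.8  0.1 -6.6] 0.024170335352598087 units [0.   0.02 0.29]
```

At about 6 mm the spring still pulls down, so the pin is in the hole. Lower the rest and release.

```bash
python3 -m crank '[[0,0,0.12,0,0,0],[0,0,0.12,0,0,0],[0,0,0,0,0,0]]'; python3 -m crank '[[0,0,0,0,0,0],[0,0,0,0,0,0],[0,0,0,0,0,0],[0,0,0,0,0,0],[0,0,0,0,0,0],[0,0,0,0,0,0],[0,0,0,0,0,0],[0,0,0,0,0,0]]' 1; python3 t.py '[.5371,-.0266,.106]'
```

```text
clock: 7.25
tcp_pos: [0.5374, -0.0271, 0.1071]
orientation: [0.625, -3.077, -0.0]
contact_force: [-4.6, -0.5, -5.6]
grip_width: 0.0244
gripper_force: 59.8
clock: 8.05
tcp_pos: [0.538, -0.027, 0.1075]
orientation: [0.626, -3.079, 0.0]
contact_force: [-0.2, 0.3, 0.4]
grip_width: 0.0851
gripper_force: 0.0
8.05 [ 0.538  -0.027   0.1075] yaw_y 112.97200075405961 tilt [-0. -0. -1.] F [-0.2  0.3  0.4] 0.0851279240498259 units [0.04 0.04 0.07]
```

Now retreat straight up and aside, so the top camera sees the stand.

```bash
python3 -m crank '[[0,0,-0.6,0,0,0],[0,0,-0.9,0,0,0],[0,0,-1,0,0,0],[0,0,-1,0,0,0],[0,0,-1,0,0,0],[0,0,-1,0,0,0],[0,1,-0.5,0,0,0],[0,1,0,0,0,0],[0,1,0,0,0,0],[0,1,0,0,0,0],[0,1,0,0,0,0],[0,1,0,0,0,0]]'; python3 -m crank '[[0,1,0,0,0,0],[0,1,0,0,0,0],[0,1,0,0,0,0],[0,1,0,0,0,0],[0,1,0,0,0,0],[0,1,0,0,0,0],[0,0,0,0,0,0],[0,0,0,0,0,0]]'
python3 - <<'E'
from h import *
f=grab('top'); save(f,'t5.png',(210,110,410,260),4)
P=cloud(f); z=P[...,2]
q=P[(z>.125)&(z<.15)&(P[...,0]>.48)&(P[...,0]<.6)&(abs(P[...,1])<.09)]; print('knobtop',len(q),q.mean(0),np.median(q[:,2]))
d=q.mean(0)[:2]-[.6294,.0119]; print('r',np.hypot(*d),'angle',-(np.arctan2(-d[1],-d[0])+.205))
s=grab('side'); save(s,'s5.png',(230,120,430,270),4)
E
```

```text
clock: 9.25
tcp_pos: [0.491, 0.0841, 0.2285]
orientation: [-0.625, 3.078, 0.0]
contact_force: [-0.2, 0.0, -0.3]
grip_width: 0.0854
gripper_force: 0.0
clock: 10.05
tcp_pos: [0.4446, 0.1937, 0.2281]
orientation: [-0.626, 3.078, -0.0]
contact_force: [-0.2, -0.9, -0.1]
grip_width: 0.0856
gripper_force: 0.0
knobtop 87 [ 0.53619789 -0.0259237   0.13500698] 0.13513982189475915
r 0.10058461469901718 angle -0.5905174159790129
```

View pics/t5.png

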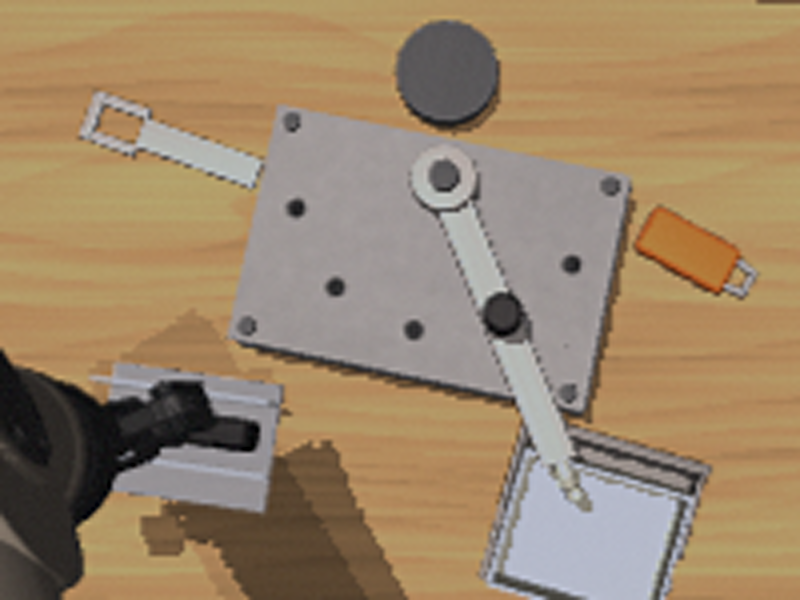

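View pics/s5.png

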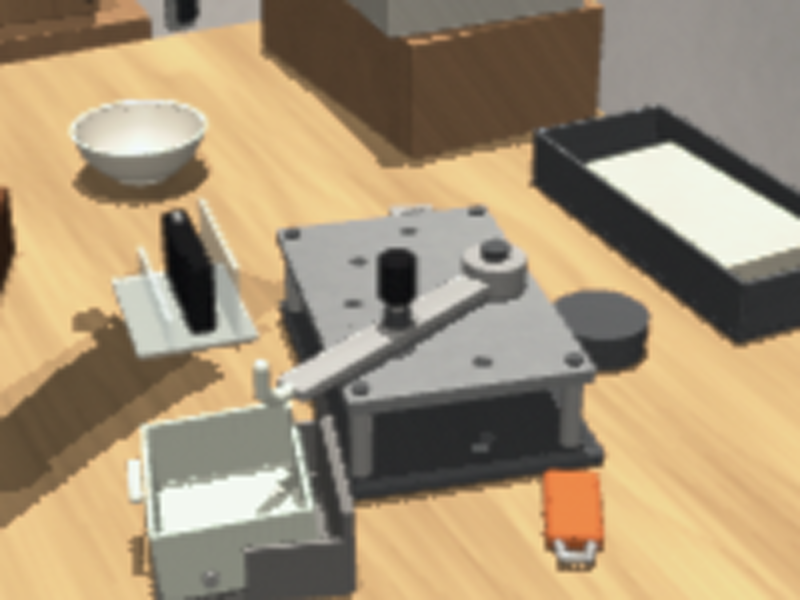

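The arm now points over the white bin: knob at (503,315) in the top crop and (397,275) in the side crop. The middle hole (413,330) is open. The knob top is at 0.135 m, the same height as when it was home at the start. The measured angle is −0.59, and nothing else has moved.

```bash
python3 -c "
from bench import r
print(r.hand_in())"
```

```text
the job is handed in; nothing more can be done
None
```

The hook arm is now locked in the next hole on the white bin's side (hole −0.6, measured −0.59). The plunger is fully home, the gripper is clear, nothing else was moved, and the job was handed in at about 10 s.

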